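# Shim the rocking corner of the weighing slab

### The job

The stone slab for the balance rocks on one of its four feet. Press down on its corners with the fingertips, one after another, until you find the one that dips, then push that corner's blue shim straight in until its tab meets the slab, and press firmly (some 10 to 15 newtons) on the same corner again to make sure that it no longer dips. Pick nothing up, do not shift the slab, leave the other three shims and the cup, bottle and test weight where they are, and finish clear of everything.

Things in the scene. Friction and masses are not known exactly. Their poses are not given: they have to be found in the camera images.
- slab: pale veined stone slab, 180 (own x) x 240 (own y) x 30 mm, 3.5 kg, lying loose and level on four feet hidden under its corners; origin at the centre of its underside, 12 mm above the bench (top face at 42 mm); own z up. A brass bubble level, 26 mm wide, stands 5 mm proud at the middle of the top. Three feet are firm, one (not marked) is short
- corner_near_left (a point): point on the slab's top above its near left foot, a disc 28 mm across (slab's own x -62, y +83 mm; near = to the robot, left = +y). A corner over a firm foot dips under 1.5 mm when pressed; over the short foot it dips 5.5 mm under about 8 to 10 N, stops there, and springs back when let go
- corner_near_right (a point): point on the slab's top above its near right foot, a disc 28 mm across (slab's own x -62, y -83 mm; near = to the robot, left = +y). A corner over a firm foot dips under 1.5 mm when pressed; over the short foot it dips 5.5 mm under about 8 to 10 N, stops there, and springs back when let go
- corner_far_left (a point): point on the slab's top above its far left foot, a disc 28 mm across (slab's own x +62, y +83 mm; near = to the robot, left = +y). A corner over a firm foot dips under 1.5 mm when pressed; over the short foot it dips 5.5 mm under about 8 to 10 N, stops there, and springs back when let go
- corner_far_right (a point): point on the slab's top above its far right foot, a disc 28 mm across (slab's own x +62, y -83 mm; near = to the robot, left = +y). A corner over a firm foot dips under 1.5 mm when pressed; over the short foot it dips 5.5 mm under about 8 to 10 N, stops there, and springs back when let go
- shim_near_left: loose blue shim of the near left foot, 30 g, flat on the bench at the slab's left side: blade 36 mm wide, 5 mm thick, nose 57.5 mm from the origin and just under the slab; upturned thumb tab 36 wide, 5 thick, 22 mm high at its outer end. Origin on the bench under the tab's middle; own x points to the nose (about the slab's -y), z up
- shim_near_right: loose blue shim of the near right foot, 30 g, flat on the bench at the slab's right side: blade 36 mm wide, 5 mm thick, nose 57.5 mm from the origin and just under the slab; upturned thumb tab 36 wide, 5 thick, 22 mm high at its outer end. Origin on the bench under the tab's middle; own x points to the nose (about the slab's +y), z up
- shim_far_left: loose blue shim of the far left foot, 30 g, flat on the bench at the slab's left side: blade 36 mm wide, 5 mm thick, nose 57.5 mm from the origin and just under the slab; upturned thumb tab 36 wide, 5 thick, 22 mm high at its outer end. Origin on the bench under the tab's middle; own x points to the nose (about the slab's -y), z up
- shim_far_right: loose blue shim of the far right foot, 30 g, flat on the bench at the slab's right side: blade 36 mm wide, 5 mm thick, nose 57.5 mm from the origin and just under the slab; upturned thumb tab 36 wide, 5 thick, 22 mm high at its outer end. Origin on the bench under the tab's middle; own x points to the nose (about the slab's +y), z up
- tab_near_left (a point): middle of that shim's thumb tab, 11 mm above the bench; starts 35 to 45 mm out from home. Home: the tab's inner face meets the slab's side (this point 122.5 mm from the slab's middle along the slab's y), the blade under the foot. The blade enters only under the short foot (gap 5.5 mm); a firm foot blocks it after 3 to 18 mm
- tab_near_right (a point): middle of that shim's thumb tab, 11 mm above the bench; starts 35 to 45 mm out from home. Home: the tab's inner face meets the slab's side (this point 122.5 mm from the slab's middle along the slab's y), the blade under the foot. The blade enters only under the short foot (gap 5.5 mm); a firm foot blocks it after 3 to 18 mm
- tab_far_left (a point): middle of that shim's thumb tab, 11 mm above the bench; starts 35 to 45 mm out from home. Home: the tab's inner face meets the slab's side (this point 122.5 mm from the slab's middle along the slab's y), the blade under the foot. The blade enters only under the short foot (gap 5.5 mm); a firm foot blocks it after 3 to 18 mm
- tab_far_right (a point): middle of that shim's thumb tab, 11 mm above the bench; starts 35 to 45 mm out from home. Home: the tab's inner face meets the slab's side (this point 122.5 mm from the slab's middle along the slab's y), the blade under the foot. The blade enters only under the short foot (gap 5.5 mm); a firm foot blocks it after 3 to 18 mm
- sample_cup: white sample cup with green contents, 61 mm wide, 59 mm high, standing beyond the slab; origin under its centre; leave alone
- dye_bottle: small amber bottle with black cap, 34 mm wide, 75 mm high, standing beyond the slab; origin under its centre; leave alone
- test_weight: steel test weight with a knob, 32 mm wide, 50 mm high, 200 g, standing between robot and slab; origin under its centre; leave alone
Mind the look-alikes: they are no part of the job. Leave any turquoise look-alike of the shim_near_left alone. What is shaped like the shim_near_right but pink is not meant.

How it is judged:
By the outcome, as a careful person would: the job done as asked, in the order asked, and still so for the second after the job is handed in, with the robot touching nothing.
It also fails if it takes over 64 s, if anything falls off the work surface, if the arm or the gripper's body presses on something with over 40 N, if the wrist force passes 120 N, or if a joint passes its speed limit or range.

### The arm

A 6-joint arm with a two-finger parallel gripper is mounted at the origin on the work surface. World frame = base frame: x ahead of the robot, y to its left, z up, the work surface at z = 0. Lengths are in m, angles in rad, forces in N, time in s.
With the tool pointing down it reaches from about 0.375 to 0.975 m from the base axis. Payload 3.8 kg.
Tool frame: the origin (TCP) lies at the very end of the fingers, on their centre line; the grasp point (between the pads) lies 19 mm behind it (bot.pinch_z is the distance from the TCP to the grasp point, in m); x points along the fingers, y is the direction in which the jaws open and shut, and the axes are right-handed (so a half turn about x gives the same grasp; the last joint's range is limited). The gripper opens to 85 mm and grips with 20 to 120 N. Pads are 22 mm wide; open, the fingers measure 114 mm over their backs; the gripper's body (76 mm by 85 mm) begins 54 mm behind the grasp point. The pads swing forward as they close: fully open they stand 13 mm farther back than shut.
Start: joints at [1.212, 0.264, 1.604, -0, 1.274, -0.037], TCP at [0.213, 0.64, 0.231] pointing down, gripper open.
Joint ranges: [-2.63, 2.63], [-0.94, 2.18], [0.31, 2.57], [-1.31, 4.45], [0, 2.66], [-2.55, 2.55]. Speed limits (rad/s): [2.57, 2.57, 3.14, 3.14, 3.14, 3.14].

### API

Orientations are given as a rotation vector (axis times angle).
In Python, from workcell import monitor, imaging, finish_job, bot gives the robot as it stands.
- The arm moves only by the tool jog_arm, never from a script. Its argument "rows" is a list of rows, each a list of 7 numbers: the shift along the tool's x, y, z in m, then the turn, a rotation vector about the tool's x, y, z in rad, then the opening in per cent of the stroke, from 0 (shut) to 100 (fully open). A call has 1 to 20 rows; each row is the pose to reach, as a shift and turn from the pose measured when the call began, along the tool's axes at that moment; what a row does not reach only later rows make up. A row lasts 1/10 s, in which the tool goes at most 50 mm and 8.59 degrees, less where a joint would pass 70% of its speed; a pose out of reach is approached as far as the arm can. A call with a gripper value outside its range is refused whole. The fingers move at their own pace and stop on an object; "force" is the grip in N (left out, the last holds). Time passes only in rows, so rows that repeat a pose let the fingers close. It gives the time, the measured TCP pose, the force and the opening at its end, in the units of the state.
- monitor.read_state(): the state, without advancing time (a new reading comes with each control period).
- imaging.read_camera(name): name is "side" or "top"; returns the picture (384x512x3 uint8, blue, green, red); there is no depth.
- imaging.camera_params(name): a dict with "fx", "fy", "cx", "cy" (pixels), "T" (4x4, takes a point from camera to world coordinates). Camera axes: x right, y down, z forward; pixel columns grow to the right and rows downward; lengths in m; the calibration is good to about 2 mm. A picture is of the moment at which its call begins. camera_params takes no time and is no camera call.
- finish_job(): hands the job in, once; it reports no verdict.
The state is a dict: "time": time; "q": joint angles; "joint_vel": joint speeds; "joint_torque": joint torques, N m; "tool_pos": TCP position; "tcp_rot": TCP orientation; "wrist_force": force on the tool from outside, world axes, zero at the start; "torque": the same for the moment, N m; "width": opening from 0.0 (shut) to 1.0 (fully open).
Only numpy, scipy, OpenCV 4.12 (cv2) and the standard library are available. Lean on these libraries where they do the work, as an engineer would, in place of code of your own. Each camera call takes 0.05 s, during which the arm holds its last target. There are 200 camera calls.

## Working session

There is one attempt and no reset: what is moved stays moved. The work goes in short steps, Python scripts to look and compute and a tool call to move; the robot and the scene stay as the last step left them, time stands still between calls to the robot, and variables do not carry over. Pictures are saved under pics/ and viewed, about 8 in all and at most 12, crops included, and the job is handed in when it is done.

Besides the shell and the picture viewer there is one more tool, called in YAML: its name, and indented under it one key for each argument. jog_arm: Moves the arm, as the interface text tells. Its arguments: {"type":"object","properties":{"rows":{"type":"array","items":{"type":"array","items":{"type":"number"}}},"force":{"type":"number"}},"required":["rows"]}

```bash
mkdir -p pics; ls; python3 - <<'E'
from workcell import monitor, imaging
import cv2
for n in("top","side"):
    cv2.imwrite(f"pics/{n}0.png",imaging.read_camera(n)); p=imaging.camera_params(n); print(n,p)
print(monitor.read_state())
E
```

```text
pics
top {'fx': 383.0479449379397, 'fy': 383.0479449379397, 'cx': 258.43180163132683, 'cy': 191.85549978426272, 'T': array([[ 0.01859024, -0.99492228,  0.0989144 ,  0.51923997],
       [-0.99907077, -0.02233259, -0.03686249,  0.06263569],
       [ 0.03888432, -0.0981372 , -0.99441294,  0.86848265],
       [ 0.        ,  0.        ,  0.        ,  1.        ]])}
side {'fx': 493.8961855428047, 'fy': 493.8961855428047, 'cx': 259.1077865322955, 'cy': 189.25021379950914, 'T': array([[ 0.87876581, -0.33773283,  0.33720495,  0.27014002],
       [-0.47688452, -0.59361874,  0.64822677, -0.53701482],
       [-0.01875629, -0.73044735, -0.68271141,  0.65926365],
       [ 0.        ,  0.        ,  0.        ,  1.        ]])}
{'time': 0.1, 'q': array([ 1.21208730e+00,  2.64663645e-01,  1.60522839e+00,  8.66487503e-06,
        1.27373527e+00, -3.69456878e-02]), 'joint_vel': array([ 4.78126564e-04, -9.55505772e-04, -1.33758002e-03, -5.83132586e-05,
        7.24819242e-05,  3.17731737e-03]), 'joint_torque': array([ 6.36183286e-04, -5.16705072e+01, -3.68589735e+01,  3.13266537e-05,
        6.43503197e-03, -4.55186319e-05]), 'tool_pos': array([0.21325622, 0.639725  , 0.23010098]), 'tcp_rot': array([ 0.25096009,  1.55641409, -0.25410249]), 'wrist_force': array([-0.22443327, -0.15377332, -0.54614281]), 'torque': array([4.55705096e-02, 7.84319024e-05, 6.70146988e-03]), 'width': 0.9984128958595283}
```

View pics/top0.png

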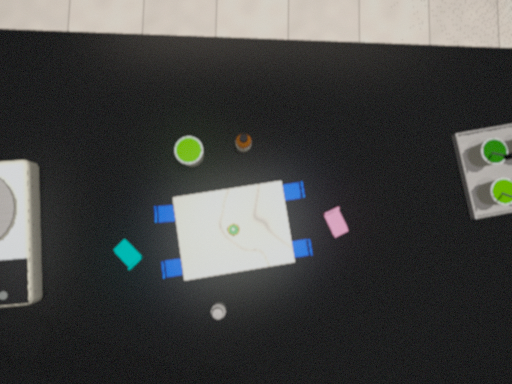

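View pics/side0.png

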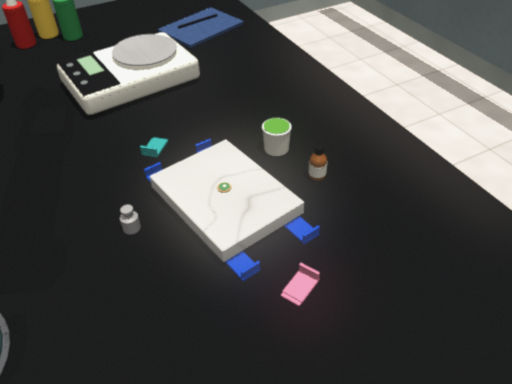

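The top view shows the slab with corners near (173,197), (282,181), (294,263) and (184,279). The blue shims are at (164,214), (172,268), (293,191) and (302,248). The turquoise decoy is at (127,253), the pink one at (336,222), the test weight at (218,312), the cup at (189,150) and the bottle at (243,142). The side view agrees with this.

```bash
cat > h.py <<'E'
import numpy as np, cv2
from workcell import monitor, imaging
def unproj(n,uv,z):
    p=imaging.camera_params(n);T=p["T"]
    uv=np.atleast_2d(np.asarray(uv,float))
    d=np.c_[(uv[:,0]-p["cx"])/p["fx"],(uv[:,1]-p["cy"])/p["fy"],np.ones(len(uv))]@T[:3,:3].T
    return T[:3,3]+d*((z-T[2,3])/d[:,2])[:,None]
def proj(n,P):
    p=imaging.camera_params(n);T=p["T"]
    c=(np.atleast_2d(P)-T[:3,3])@T[:3,:3]
    return np.c_[c[:,0]/c[:,2]*p["fx"]+p["cx"],c[:,1]/c[:,2]*p["fy"]+p["cy"]]
E
python3 - <<'E'
from h import *
np.set_printoptions(precision=4,suppress=True)
im=cv2.imread("pics/top0.png")
hsv=cv2.cvtColor(im,cv2.COLOR_BGR2HSV)
m=((im.min(2)>95)).astype(np.uint8); m[:,:100]=0;m[:100]=0;m[:,420:]=0
m=cv2.morphologyEx(m,cv2.MORPH_CLOSE,np.ones((5,5)))
c=max(cv2.findContours(m,0,cv2.CHAIN_APPROX_NONE)[0],key=cv2.contourArea)
r=cv2.minAreaRect(unproj("top",c[:,0]+0.0,0.042)[:,:2].astype(np.float32)*1000);print("slab",r)
b=cv2.boxPoints(r);print(b)
bl=cv2.inRange(hsv,(108,150,60),(125,255,255))
for cc in cv2.findContours(bl,0,cv2.CHAIN_APPROX_NONE)[0]:
    if cv2.contourArea(cc)>40:
        print("blue",cv2.boundingRect(cc),cv2.contourArea(cc)); 
for nm,uv,z in(("weight",(218,311),.045),("cup",(189,150),.059),("bottle",(243,139),.075)): print(nm,unproj("top",uv,z))
# side
s=cv2.imread("pics/side0.png")
cv2.imwrite("pics/c1.png",cv2.resize(im[165:300,140:330],None,fx=4,fy=4,interpolation=cv2.INTER_CUBIC))
E
```

```text
slab ((519.5831298828125, 84.58583068847656), (184.19569396972656, 243.00067138671875), 10.15108585357666)
[[407.5132 187.9525]
 [450.3407 -51.2443]
 [631.6531 -18.7809]
 [588.8256 220.416 ]]
blue (161, 259, 21, 19) 83.0
blue (293, 239, 20, 19) 102.5
blue (153, 205, 21, 18) 70.5
blue (284, 181, 22, 20) 78.5
weight [[0.3492 0.112  0.045 ]]
cup [[0.6861 0.1825 0.059 ]]
bottle [[0.7094 0.0679 0.075 ]]
```

View pics/c1.png

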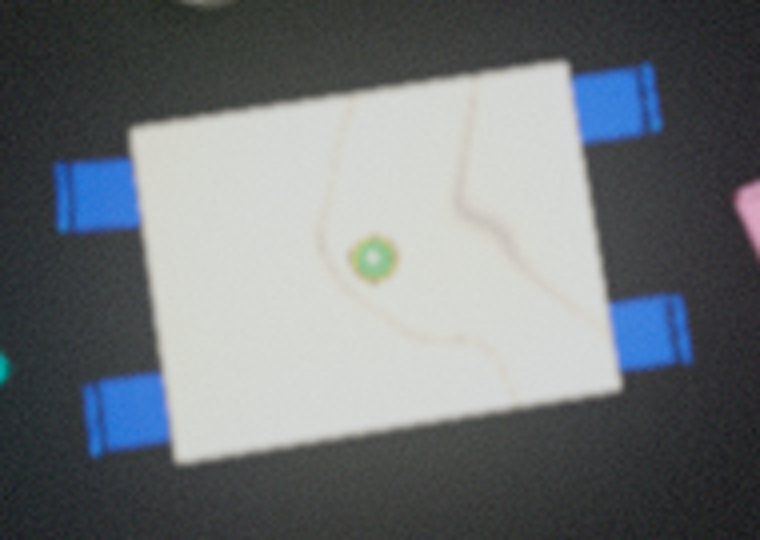

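The crop shows the tab centres near crop pixels (65,197) far left, (94,415) near left, (650,98) far right and (685,328) near right.

```bash
cat >> h.py <<'E'
from scipy.spatial.transform import Rotation as Rn
np.set_printoptions(precision=4,suppress=True)
C=np.array([.5196,.0846]);YAW=np.radians(10.15)
S=np.array([[np.cos(YAW),-np.sin(YAW)],[np.sin(YAW),np.cos(YAW)]])
def w(p): return C+S@np.asarray(p,float)
def plan(xy,z,yaw=YAW,sgn=1):
    s=monitor.read_state();R=Rn.from_rotvec(s["tcp_rot"]).as_matrix()
    x=np.array([0,0,-1.]);y=sgn*np.array([-np.sin(yaw),np.cos(yaw),0])
    W=np.c_[x,y,np.cross(x,y)]
    print("shift",R.T@(np.r_[xy,z]-s["tool_pos"]),"turn",Rn.from_matrix(R.T@W).as_rotvec(),"f",s["wrist_force"],"t",s["time"])
def tooldir(v):
    R=Rn.from_rotvec(monitor.read_state()["tcp_rot"]).as_matrix();print("tooldir",R.T@np.r_[v,0])
E
python3 - <<'E'
from h import *
R=Rn.from_rotvec(monitor.read_state()["tcp_rot"]).as_matrix();print(R)
for k,p in dict(NL=(-62,83),NR=(-62,-83),FL=(62,83),FR=(62,-83)).items(): print(k,w(np.array(p)/1000))
for k,p in dict(FL=(65,197),NL=(94,415),FR=(650,98),NR=(685,328)).items():
    u=unproj("top",np.array(p)/4+(140,165),.022)[0,:2];print("tab",k,u,S.T@(u-C))
for s in(1,-1): plan(w((-.062,.083)),.085,sgn=s)
E
```

```text
[[-0.0007  0.3162  0.9487]
 [-0.0019  0.9487 -0.3162]
 [-1.     -0.002  -0.0001]]
NL [0.4439 0.1554]
NR [ 0.4732 -0.008 ]
FL [0.566  0.1772]
FR [0.5953 0.0138]
tab FL [0.5492 0.2539] [0.059  0.1614]
tab NL [0.4321 0.2332] [-0.06    0.1617]
tab FR [ 0.6109 -0.0671] [ 0.0632 -0.1655]
tab NR [ 0.484  -0.0874] [-0.0653 -0.1631]
shift [ 0.1459 -0.3862  0.372 ] turn [-0.4989 -0.0006  0.002 ] f [-0.2244 -0.1538 -0.5461] t 0.1
shift [ 0.1459 -0.3862  0.372 ] turn [2.6427 0.0027 0.0008] f [-0.2244 -0.1538 -0.5461] t 0.1
```

jog_arm:
  rows:
    - [0.08,-0.386,0.372,-0.499,0,0,0]
    - [0.08,-0.386,0.372,-0.499,0,0,0]
    - [0.08,-0.386,0.372,-0.499,0,0,0]
    - [0.08,-0.386,0.372,-0.499,0,0,0]
    - [0.08,-0.386,0.372,-0.499,0,0,0]
    - [0.08,-0.386,0.372,-0.499,0,0,0]
    - [0.08,-0.386,0.372,-0.499,0,0,0]
    - [0.08,-0.386,0.372,-0.499,0,0,0]
    - [0.08,-0.386,0.372,-0.499,0,0,0]
    - [0.08,-0.386,0.372,-0.499,0,0,0]
    - [0.08,-0.386,0.372,-0.499,0,0,0]
    - [0.08,-0.386,0.372,-0.499,0,0,0]
    - [0.08,-0.386,0.372,-0.499,0,0,0]
    - [0.08,-0.386,0.372,-0.499,0,0,0]
    - [0.12,-0.386,0.372,-0.499,0,0,0]
    - [0.15,-0.386,0.372,-0.499,0,0,0]
    - [0.16,-0.386,0.372,-0.499,0,0,0]
    - [0.17,-0.386,0.372,-0.499,0,0,0]
    - [0.17,-0.386,0.372,-0.499,0,0,0]

```text
time: 2.0
tool_pos: [0.4434, 0.1562, 0.0604]
tcp_rot: [-0.142, 1.568, 0.139]
wrist_force: [0.1, -0.2, 0.1]
width: -0.001
```

```bash
python3 - <<'E'
from h import *
print(monitor.read_state()["tool_pos"],monitor.read_state()["width"]);plan(w((-.062,.083)),.042)
E
```

```text
[0.4434 0.1562 0.0604] -0.0010820893897379607
shift [ 0.0184 -0.0009  0.0004] turn [ 0.0015 -0.0022  0.0018] f [ 0.1111 -0.1544  0.1122] t 2.0
```

jog_arm:
  rows:
    - [0.008,-0.001,0,0,0,0,0]
    - [0.014,-0.001,0,0,0,0,0]
    - [0.016,-0.001,0,0,0,0,0]
    - [0.017,-0.001,0,0,0,0,0]
    - [0.018,-0.001,0,0,0,0,0]
    - [0.019,-0.001,0,0,0,0,0]
    - [0.019,-0.001,0,0,0,0,0]

```text
time: 2.7
tool_pos: [0.4439, 0.1552, 0.042]
tcp_rot: [-0.142, 1.568, 0.139]
wrist_force: [-1.8, -0.9, 4.5]
width: -0.004
```

jog_arm:
  rows:
    - [0.0005,0,0,0,0,0,0]
    - [0.001,0,0,0,0,0,0]
    - [0.001,0,0,0,0,0,0]

```text
time: 3.0
tool_pos: [0.4439, 0.1552, 0.042]
tcp_rot: [-0.142, 1.568, 0.139]
wrist_force: [-3.8, -0.2, 10.3]
width: 0.002
```

jog_arm:
  rows:
    - [-0.002,0,0,0,0,0,0]
    - [-0.02,0,0,0,0,0,0]
    - [-0.03,-0.04,0,0,0,0,0]
    - [-0.03,-0.08,0,0,0,0,0]
    - [-0.03,-0.12,0,0,0,0,0]
    - [-0.03,-0.166,0,0,0,0,0]
    - [-0.02,-0.166,0,0,0,0,0]
    - [-0.01,-0.166,0,0,0,0,0]
    - [-0.01,-0.166,0,0,0,0,0]

```text
time: 3.9
tool_pos: [0.4713, -0.0074, 0.0502]
tcp_rot: [-0.141, 1.572, 0.139]
wrist_force: [-1.1, 0.6, 0.4]
width: 0.002
```

```bash
python3 - <<'E'
from h import *
plan(w((-.062,-.083)),.042)
E
```

```text
shift [ 0.0081 -0.0009  0.0019] turn [ 0.0013 -0.0062  0.0004] f [-1.0865  0.6235  0.3578] t 3.9
```

jog_arm:
  rows:
    - [0.002,-0.001,0.002,0,-0.006,0,0]
    - [0.006,-0.001,0.002,0,-0.006,0,0]
    - [0.007,-0.001,0.002,0,-0.006,0,0]
    - [0.008,-0.001,0.002,0,-0.006,0,0]
    - [0.009,-0.001,0.002,0,-0.006,0,0]
    - [0.0095,-0.001,0.002,0,-0.006,0,0]
    - [0.0095,-0.001,0.002,0,-0.006,0,0]

```text
time: 4.6
tool_pos: [0.4734, -0.0075, 0.042]
tcp_rot: [-0.14, 1.567, 0.14]
wrist_force: [-3.7, 2.2, 10.6]
width: 0.004
```

Near right is also firm. Far right comes next.

jog_arm:
  rows:
    - [-0.002,0,0,0,0,0,0]
    - [-0.02,0,0,0,0,0,0]
    - [-0.025,0,0.04,0,0,0,0]
    - [-0.025,0,0.08,0,0,0,0]
    - [-0.025,0,0.124,0,0,0,0]
    - [-0.02,0,0.124,0,0,0,0]
    - [-0.01,0,0.124,0,0,0,0]
    - [-0.01,0,0.124,0,0,0,0]

```text
time: 5.4
tool_pos: [0.5926, 0.0146, 0.0494]
tcp_rot: [-0.14, 1.572, 0.141]
wrist_force: [-0.3, -0.4, -0.3]
width: -0.001
```

```bash
python3 - <<'E'
from h import *
plan(w((.062,-.083)),.042)
E
```

```text
shift [ 0.0074 -0.0012  0.0026] turn [ 0.0016 -0.0056 -0.0013] f [-0.2628 -0.4471 -0.3027] t 5.4
```

jog_arm:
  rows:
    - [0.002,-0.001,0.002,0,-0.006,0,0]
    - [0.005,-0.001,0.002,0,-0.006,0,0]
    - [0.006,-0.001,0.002,0,-0.006,0,0]
    - [0.007,-0.001,0.002,0,-0.006,0,0]
    - [0.008,-0.001,0.002,0,-0.006,0,0]
    - [0.009,-0.001,0.002,0,-0.006,0,0]
    - [0.009,-0.001,0.002,0,-0.006,0,0]

```text
time: 6.1
tool_pos: [0.5947, 0.0138, 0.042]
tcp_rot: [-0.139, 1.566, 0.141]
wrist_force: [-3.5, -0.4, 9.5]
width: 0.002
```

jog_arm:
  rows:
    - [-0.002,0,0,0,0,0,0]
    - [-0.02,0,0,0,0,0,0]
    - [-0.025,0.04,0,0,0,0,0]
    - [-0.025,0.08,0,0,0,0,0]
    - [-0.025,0.12,0,0,0,0,0]
    - [-0.025,0.166,0,0,0,0,0]
    - [-0.02,0.166,0,0,0,0,0]
    - [-0.01,0.166,0,0,0,0,0]
    - [-0.01,0.166,0,0,0,0,0]

```text
time: 7.0
tool_pos: [0.5638, 0.1762, 0.0502]
tcp_rot: [-0.14, 1.569, 0.141]
wrist_force: [-1.0, -0.4, 0.2]
width: 0.007
```

```bash
python3 - <<'E'
from h import *
plan(w((.062,.083)),.042)
E
```

```text
shift [0.0082 0.0007 0.0024] turn [ 0.0016 -0.0031 -0.0005] f [-1.0032 -0.4415  0.1559] t 7.0
```

jog_arm:
  rows:
    - [0.002,0.001,0.002,0,-0.003,0,0]
    - [0.006,0.001,0.002,0,-0.003,0,0]
    - [0.007,0.001,0.002,0,-0.003,0,0]
    - [0.008,0.001,0.002,0,-0.003,0,0]
    - [0.009,0.001,0.002,0,-0.003,0,0]
    - [0.0095,0.001,0.002,0,-0.003,0,0]
    - [0.0095,0.001,0.002,0,-0.003,0,0]

```text
time: 7.7
tool_pos: [0.566, 0.1773, 0.0413]
tcp_rot: [-0.14, 1.566, 0.141]
wrist_force: [-0.7, -2.6, 3.0]
width: 0.001
```

jog_arm:
  rows:
    - [0.001,0,0,0,0,0,0]
    - [0.002,0,0,0,0,0,0]
    - [0.003,0,0,0,0,0,0]
    - [0.004,0,0,0,0,0,0]
    - [0.005,0,0,0,0,0,0]
    - [0.005,0,0,0,0,0,0]

```text
time: 8.3
tool_pos: [0.5669, 0.1781, 0.0373]
tcp_rot: [-0.139, 1.564, 0.141]
wrist_force: [-2.3, -0.2, 6.6]
width: 0.002
```

jog_arm:
  rows:
    - [0.001,0,0,0,0,0,0]
    - [0.0015,0,0,0,0,0,0]
    - [0.0015,0,0,0,0,0,0]

```text
time: 8.6
tool_pos: [0.567, 0.1782, 0.037]
tcp_rot: [-0.14, 1.564, 0.141]
wrist_force: [-3.7, -1.3, 10.0]
width: 0.003
```

Far left dips about 5 mm at 10 N and then stops, so it is the short foot. I'll release it and measure the far-left tab's angle and position.

jog_arm:
  rows:
    - [-0.003,0,0,0,0,0,0]
    - [-0.006,0,0,0,0,0,0]
    - [-0.025,0,0,0,0,0,0]
    - [-0.04,0.03,0,0,0,0,0]
    - [-0.04,0.07,0,0,0,0,0]
    - [-0.04,0.115,-0.002,0,0,0,0]
    - [-0.04,0.115,-0.002,0,0,0,0]

```text
time: 9.3
tool_pos: [0.5435, 0.296, 0.0771]
tcp_rot: [-0.141, 1.562, 0.147]
wrist_force: [0.2, 0.4, -0.3]
width: -0.001
```

```bash
python3 - <<'E'
from h import *
im=cv2.imread("pics/top0.png").astype(int)
d=im[:,:,0]-im[:,:,2]
pts=[]
for v in range(207,223):
    row=d[v,145:170].astype(float); i=np.argmax(row>60)
    pts.append((145+i-1+(60-row[i-1])/(row[i]-row[i-1]),v))
print(np.array(pts).T)
W=unproj("top",pts,.022)[:,:2]; L=(S.T@(W-C).T).T; print(L)
print("decoy",S.T@(unproj("top",(127,253),0.01)[0,:2]-C))
plan(w((.060,.196)),.006)
cv2.imwrite("pics/s2.png",imaging.read_camera("side")[100:280,100:360].repeat(3,0).repeat(3,1))
E
```

```text
[[152.6863 152.8868 153.0625 153.0909 153.2113 153.28   153.2703 153.3333
  153.338  153.2812 153.3182 153.3462 153.3467 153.3521 153.4348 153.8085]
 [207.     208.     209.     210.     211.     212.     213.     214.
  215.     216.     217.     218.     219.     220.     221.     222.    ]]
[[0.0759 0.167 ]
 [0.0737 0.1668]
 [0.0715 0.1668]
 [0.0693 0.167 ]
 [0.0671 0.167 ]
 [0.0649 0.1671]
 [0.0627 0.1675]
 [0.0605 0.1676]
 [0.0584 0.1679]
 [0.0562 0.1683]
 [0.054  0.1685]
 [0.0519 0.1687]
 [0.0497 0.169 ]
 [0.0475 0.1693]
 [0.0454 0.1694]
 [0.0431 0.1689]]
decoy [-0.0143  0.2379]
shift [ 0.0711 -0.0081 -0.0011] turn [ 0.0058  0.004  -0.0036] f [ 0.2368  0.3593 -0.2979] t 9.3
```

View pics/s2.png

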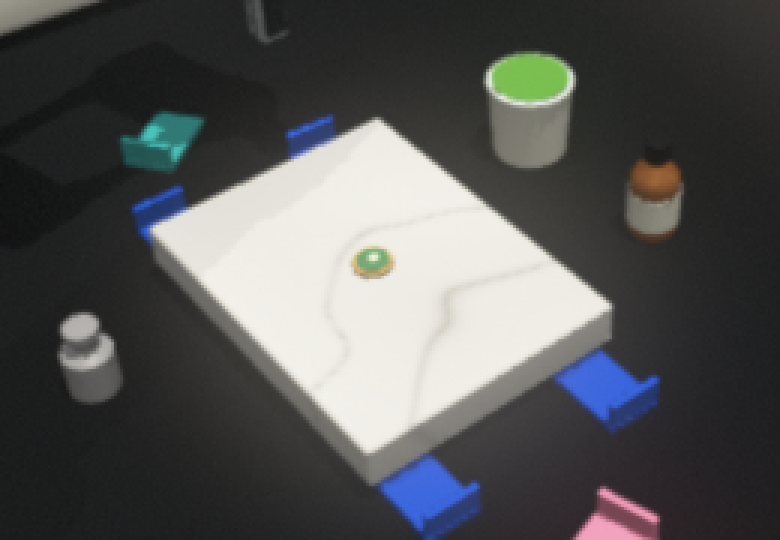

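The view shows the slab undisturbed and the arm clear of it. The far-left tab is at crop (312,137), yawed about 4° from the slab. I'll descend outside it.

jog_arm:
  rows:
    - [0,-0.008,0,0.006,0.004,-0.004,0]
    - [0.03,-0.008,0,0.006,0.004,-0.004,0]
    - [0.05,-0.008,0,0.006,0.004,-0.004,0]
    - [0.065,-0.008,0,0.006,0.004,-0.004,0]
    - [0.07,-0.008,0,0.006,0.004,-0.004,0]
    - [0.07,-0.008,0,0.006,0.004,-0.004,0]
    - [0.07,-0.008,0,0.006,0.004,-0.004,0]

```text
time: 10.05
tool_pos: [0.5462, 0.2859, 0.0075]
tcp_rot: [-0.14, 1.566, 0.137]
wrist_force: [0.9, -1.0, 0.4]
width: 0.001
```

```bash
python3 - <<'E'
from h import *
print(S.T@(monitor.read_state()["tool_pos"][:2]-C))
plan(w((.061,.1395)),.006)
E
```

```text
[0.0616 0.1934]
shift [ 0.0016 -0.0539 -0.0006] turn [-0.0007  0.0003  0.0021] f [ 0.9248 -0.9652  0.4277] t 10.05
```

Now I'll push in slowly, stopping well short of home.

jog_arm:
  rows:
    - [0.001,-0.006,-0.001,0,0,0,0]
    - [0.001,-0.009,-0.001,0,0,0,0]
    - [0.001,-0.012,-0.001,0,0,0,0]
    - [0.001,-0.015,-0.001,0,0,0,0]
    - [0.001,-0.018,-0.001,0,0,0,0]
    - [0.001,-0.021,-0.001,0,0,0,0]
    - [0.001,-0.024,-0.001,0,0,0,0]
    - [0.001,-0.027,-0.001,0,0,0,0]
    - [0.001,-0.03,-0.001,0,0,0,0]
    - [0.001,-0.033,-0.001,0,0,0,0]
    - [0.001,-0.036,-0.001,0,0,0,0]
    - [0.001,-0.038,-0.001,0,0,0,0]

```text
time: 11.25
tool_pos: [0.5519, 0.2479, 0.0065]
tcp_rot: [-0.14, 1.566, 0.137]
wrist_force: [-0.5, 0.5, -0.4]
width: 0.003
```

```bash
python3 - <<'E'
from h import *
print(S.T@(monitor.read_state()["tool_pos"][:2]-C))
plan(w((.061,.1395)),.006)
a=imaging.read_camera("side");b=imaging.read_camera("top")
f=lambda i:i.repeat(4,0).repeat(4,1)
cv2.imwrite("pics/p3.png",np.hstack([f(a[110:230,140:240]),f(b[180:300,135:235])]))
E
```

```text
[0.0606 0.1551]
shift [ 0.0005 -0.0156  0.0004] turn [-0.0009  0.0002  0.0022] f [-0.4909  0.4887 -0.3932] t 11.25
```

View pics/p3.png

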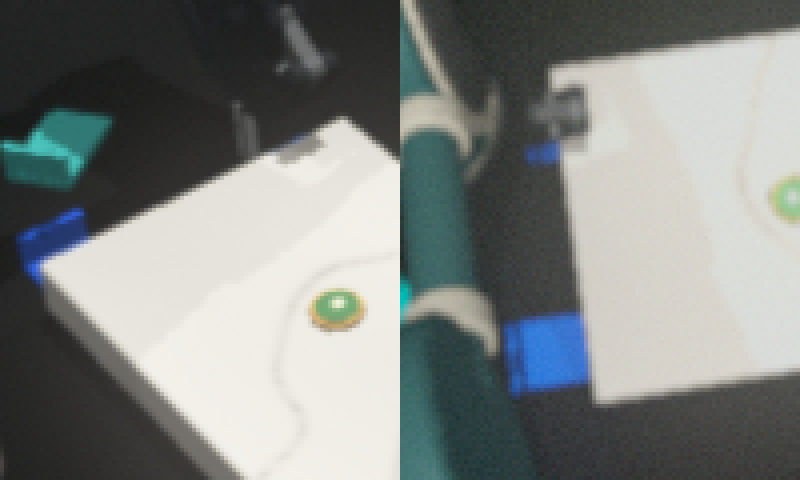

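The shim is moving in freely, with about 15 mm still to go, and the slab looks unmoved. I'll continue.

jog_arm:
  rows:
    - [0,-0.003,0,0,0,0,0]
    - [0,-0.006,0,0,0,0,0]
    - [0,-0.009,0,0,0,0,0]
    - [0,-0.011,0,0,0,0,0]
    - [0,-0.012,0,0,0,0,0]
    - [0,-0.013,0,0,0,0,0]
    - [0,-0.013,0,0,0,0,0]

```text
time: 12.05
tool_pos: [0.5542, 0.235, 0.0065]
tcp_rot: [-0.14, 1.566, 0.136]
wrist_force: [-0.7, -0.3, 0.4]
width: -0.003
```

jog_arm:
  rows:
    - [0,-0.001,0,0,0,0,0]
    - [0,-0.0015,0,0,0,0,0]
    - [0,-0.002,0,0,0,0,0]
    - [0,-0.0025,0,0,0,0,0]
    - [0,-0.0025,0,0,0,0,0]

```text
time: 12.55
tool_pos: [0.5546, 0.2325, 0.0065]
tcp_rot: [-0.14, 1.566, 0.136]
wrist_force: [-0.0, 0.2, 1.1]
width: -0.004
```

```bash
python3 - <<'E'
from h import *
print(S.T@(monitor.read_state()["tool_pos"][:2]-C))
b=imaging.read_camera("top")
f=lambda i:i.repeat(6,0).repeat(6,1)
cv2.imwrite("pics/p4.png",f(b[180:280,140:240]))
E
```

```text
[0.0605 0.1394]
```

View pics/p4.png

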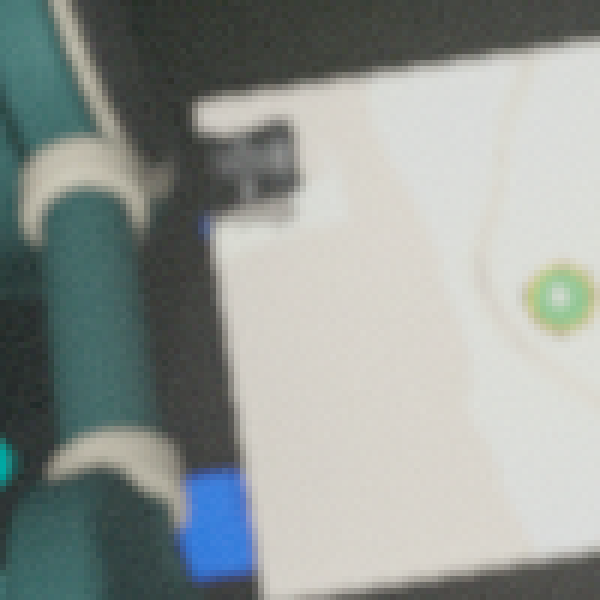

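Only a sliver of the tab still shows at (206,226) and there is no contact force yet. I'll creep in.

jog_arm:
  rows:
    - [0,-0.0005,0,0,0,0,0]
    - [0,-0.001,0,0,0,0,0]
    - [0,-0.0015,0,0,0,0,0]
    - [0,-0.0015,0,0,0,0,0]

```text
time: 13.0
tool_pos: [0.5548, 0.2312, 0.0065]
tcp_rot: [-0.14, 1.566, 0.137]
wrist_force: [-0.3, 1.5, 0.4]
width: -0.001
```

jog_arm:
  rows:
    - [0,-0.0005,0,0,0,0,0]
    - [0,-0.001,0,0,0,0,0]
    - [0,-0.001,0,0,0,0,0]

```text
time: 13.3
tool_pos: [0.5549, 0.2311, 0.0066]
tcp_rot: [-0.138, 1.566, 0.137]
wrist_force: [-1.9, 4.8, -0.8]
width: -0.008
```

The push is firmly stopped at home with 4.8 N. I'll back out, lift and look.

jog_arm:
  rows:
    - [0,0.003,0,0,0,0,0]
    - [0,0.015,0,0,0,0,0]
    - [-0.01,0.03,0,0,0,0,0]
    - [-0.05,0.03,0,0,0,0,0]
    - [-0.08,0.04,0,0,0,0,0]
    - [-0.1,0.09,0,0,0,0,0]
    - [-0.1,0.09,0,0,0,0,0]

```text
time: 14.0
tool_pos: [0.5411, 0.326, 0.1121]
tcp_rot: [-0.136, 1.558, 0.144]
wrist_force: [1.2, 0.0, 0.8]
width: 0.001
```

```bash
python3 - <<'E'
from h import *
b=imaging.read_camera("top");a=imaging.read_camera("side")
f=lambda i:i.repeat(4,0).repeat(4,1)
cv2.imwrite("pics/p5.png",np.hstack([f(a[110:230,140:240]),f(b[180:300,135:235])]))
a0=cv2.imread("pics/side0.png");b0=cv2.imread("pics/top0.png")
for n,i,j in(("s",a0,a),("t",b0,b)):
    m=[(x.min(2)>95).astype(np.uint8) for x in(i,j)]
    out=[]
    for x in m:
        x=cv2.morphologyEx(x,cv2.MORPH_CLOSE,np.ones((5,5)))
        x[:140 if n=="s" else 175]=0; x[:, :145]=0; x[:,320:]=0
        c=max(cv2.findContours(x,0,2)[0],key=cv2.contourArea);out.append(cv2.minAreaRect(c))
    print(n,out)
plan(w((.062,.083)),.060)
E
```

```text
s [((227.1470947265625, 192.88104248046875), (132.55764770507812, 99.78740692138672), 46.27302551269531), ((227.1470947265625, 192.88104248046875), (132.55764770507812, 99.78740692138672), 46.27302551269531)]
t [((232.6973114013672, 229.91622924804688), (86.66320037841797, 114.52851867675781), 81.02737426757812), ((232.72299194335938, 229.91217041015625), (86.6632080078125, 114.58050537109375), 81.02737426757812)]
shift [ 0.0483 -0.1474  0.0003] turn [ 0.0013  0.0032 -0.0002] f [ 1.2504 -0.1315  0.5481] t 14.1
```

View pics/p5.png

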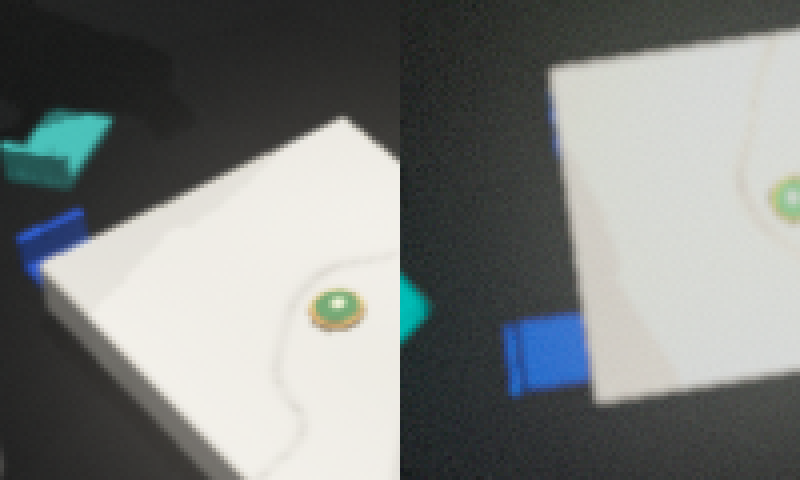

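The tab now shows as a thin sliver along the slab's side and the slab is unmoved. I'll measure how flush the tab is, and meanwhile press the corner again.

jog_arm:
  rows:
    - [0,-0.04,0,0,0,0,0]
    - [0,-0.08,0,0,0.003,0,0]
    - [0,-0.12,0,0,0.003,0,0]
    - [0.02,-0.147,0,0,0.003,0,0]
    - [0.045,-0.147,0,0,0.003,0,0]
    - [0.055,-0.147,0,0,0.003,0,0]
    - [0.058,-0.147,0,0,0.003,0,0]
    - [0.058,-0.147,0,0,0.003,0,0]

```text
time: 14.9
tool_pos: [0.565, 0.1777, 0.0497]
tcp_rot: [-0.141, 1.568, 0.14]
wrist_force: [0.1, 0.7, 0.1]
width: -0.001
```

```bash
python3 - <<'E'
from h import *
plan(w((.062,.083)),.042)
b=cv2.imread("pics/p5.png")[::4,400::4].astype(int)  # top crop, origin (135,180)
d=b[:,:,0]-b[:,:,2]; mn=b.min(2)
for r in range(20,42):
    s=np.interp(100,mn[r,34:46],np.arange(34,46)); row=d[r,30:46]; 
    i=np.argmax(row>40); o=30+i-1+(40-row[i-1])/(row[i]-row[i-1]) if row.max()>40 else np.nan
    print(r+180,round(s+135,2),round(o+135,2),row.max(),end=" | ")
E
```

```text
shift [ 0.0077 -0.0006  0.0009] turn [ 0.0019 -0.0016  0.0001] f [0.0831 0.6874 0.0688] t 14.9
200 171.44 nan 1 | 201 171.45 nan 1 | 202 171.36 nan 5 | 203 171.58 nan 17 | 204 172.0 nan 25 | 205 172.07 nan 24 | 206 172.27 nan 30 | 207 172.35 171.86 44 | 208 172.33 171.65 53 | 209 172.39 171.74 49 | 210 172.51 nan 33 | 211 172.82 nan 22 | 212 173.05 nan 20 | 213 173.22 nan 28 | 214 173.3 nan 38 | 215 173.34 172.71 51 | 216 173.43 172.79 47 | 217 173.6 nan 36 | 218 173.85 nan 30 | 219 174.12 nan 20 | 220 174.26 nan 6 | 221 174.38 nan 1 |
```

The sliver is even along rows 203–219, so the tab is flush. Now the firm press.

jog_arm:
  rows:
    - [0.002,-0.0005,0.001,0,-0.002,0,0]
    - [0.005,-0.0005,0.001,0,-0.002,0,0]
    - [0.006,-0.0005,0.001,0,-0.002,0,0]
    - [0.007,-0.0005,0.001,0,-0.002,0,0]
    - [0.008,-0.0005,0.001,0,-0.002,0,0]
    - [0.009,-0.0005,0.001,0,-0.002,0,0]
    - [0.0095,-0.0005,0.001,0,-0.002,0,0]
    - [0.0095,-0.0005,0.001,0,-0.002,0,0]

```text
time: 15.7
tool_pos: [0.5664, 0.1776, 0.0416]
tcp_rot: [-0.14, 1.565, 0.141]
wrist_force: [-2.9, -0.7, 8.0]
width: -0.001
```

jog_arm:
  rows:
    - [0.0005,0,0,0,0,0,0]
    - [0.0008,0,0,0,0,0,0]
    - [0.0008,0,0,0,0,0,0]
    - [0.0008,0,0,0,0,0,0]

```text
time: 16.1
tool_pos: [0.5664, 0.1777, 0.0415]
tcp_rot: [-0.14, 1.565, 0.141]
wrist_force: [-2.9, 0.0, 7.1]
width: 0.001
```

jog_arm:
  rows:
    - [0.001,0,0,0,0,0,0]
    - [0.0013,0,0,0,0,0,0]
    - [0.0015,0,0,0,0,0,0]
    - [0.0015,0,0,0,0,0,0]
    - [0.0015,0,0,0,0,0,0]

```text
time: 16.6
tool_pos: [0.5664, 0.1777, 0.0415]
tcp_rot: [-0.14, 1.566, 0.141]
wrist_force: [-5.2, -0.9, 10.9]
width: 0.001
```

jog_arm:
  rows:
    - [0.0016,0,0.0003,0,0,0,0]
    - [0.0018,0,0.0003,0,0,0,0]
    - [0.0018,0,0.0003,0,0,0,0]
    - [0.0018,0,0.0003,0,0,0,0]

```text
time: 17.0
tool_pos: [0.5665, 0.1777, 0.0415]
tcp_rot: [-0.14, 1.566, 0.141]
wrist_force: [-6.2, -1.7, 14.0]
width: -0.004
```

At 14 N the corner holds, dipping only 0.5 mm. I'll retreat.

jog_arm:
  rows:
    - [-0.002,0,0,0,0,0,0]
    - [-0.02,0,0,0,0,0,0]
    - [-0.05,0,0,0,0,0,0]
    - [-0.09,0.03,0,0,0,0,0]
    - [-0.12,0.08,0,0,0,0,0]
    - [-0.15,0.13,0,0,0,0,0]
    - [-0.15,0.18,0,0,0,0,0]
    - [-0.15,0.22,0,0,0,0,0]
    - [-0.15,0.22,0,0,0,0,0]
    - [-0.15,0.22,0,0,0,0,0]

```text
time: 18.0
tool_pos: [0.5267, 0.3955, 0.1909]
tcp_rot: [-0.143, 1.567, 0.143]
wrist_force: [0.2, 0.2, 0.1]
width: -0.002
```

```bash
python3 - <<'E'
from h import *
b=imaging.read_camera("top");cv2.imwrite("pics/p6.png",b)
a=imaging.read_camera("side");a0=cv2.imread("pics/side0.png");b0=cv2.imread("pics/top0.png")
cv2.imwrite("pics/p7.png",np.hstack([cv2.absdiff(a,a0)*2 ,b])[:, :].copy()[::1, ::1] if False else cv2.resize(np.hstack([cv2.convertScaleAbs(cv2.absdiff(a,a0),alpha=2),b]),(800,300)))
E
```

```text
(no output)
```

View pics/p7.png

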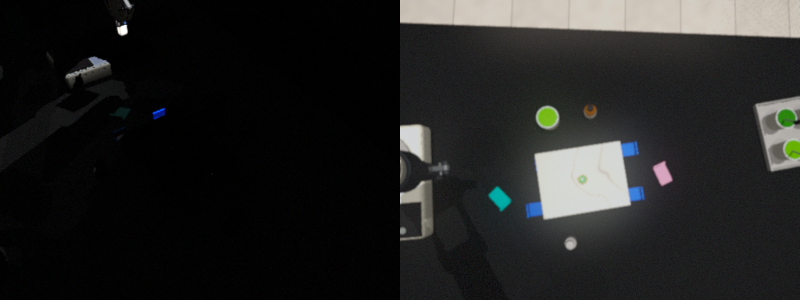

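The difference image shows only the far-left shim (where it used to be) and the arm and its shadow. The slab and everything else are unmoved, and the arm is clear.

```bash
python3 -c "
from workcell import finish_job
print(finish_job())"
```

```text
the job is handed in; nothing more can be done
None
```

The far-left foot was the short one. Its shim is now pushed home, the corner no longer dips, and the job is handed in at about 18 s of the 64 s allowed.

- **Finding the corner:** I pressed near left, near right, far right and then far left. The first three held at about 10 N with no measurable dip. Far left went down about 5 mm at 10 N and stopped there.
- **Shim:** I pushed the far-left shim straight in until it stopped against the slab with about 5 N. It had started about 4° askew. In the top view the tab's edge then showed evenly along the slab's side, so it sits flush.
- **Check press:** I pressed the far-left corner again and it held at 14 N, with the fingertips at 41.5 mm against 42 mm at the start, so about 0.5 mm of dip. The press took several steps (8, 7, 11, then 14 N) because the first ones fell short of 10 N. It also put about 6 N sideways on the slab.
- **Last pictures:** The slab is where it was. Comparing pictures from before and after, only the far-left shim, the arm and its shadows had changed. The wrist force was near zero and the arm was clear of everything.

No check failed. The one small difference is that the first dip measured 5 mm, not the stated 5.5 mm.

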